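# Raise the telescoping recipe-card stand and hold it up

### The arm

A 6-joint arm with a two-finger parallel gripper is mounted at the origin on a cart in front of the work surface, level with it; the furniture and walls round the work are solid. World frame = base frame: x ahead of the robot, y to its left, z up, the work surface at z = 0. Lengths are in m, angles in rad, forces in N, time in s.
With the tool pointing down it reaches from about 0.35 to 0.85 m from the base axis. Payload 8.1 kg.
Tool frame: the origin (TCP) lies at the very end of the fingers, on their centre line; the grasp point (between the pads) lies 19 mm behind it; z points along the fingers, y is the line along which they close (so a half turn about z gives the same grasp; the last joint's range is limited). The gripper opens to 93 mm and grips with 3 to 60 N. Pads are 15 mm wide; open, the fingers measure 128 mm over their backs; the gripper's body (75 mm by 188 mm) begins 65 mm behind the grasp point.
Start: joints at [1.123, 0.13, 1.488, -0, 1.523, -0.085], TCP at [0.213, 0.561, 0.219] pointing down, gripper open.
Joint ranges: [-2.96, 2.96], [-0.89, 2.26], [0.02, 2.5], [-1.34, 4.48], [0, 2.73], [-2.66, 2.66]. Speed limits (rad/s): [2.39, 2.39, 2.79, 3.14, 3.14, 3.14].

### API

Orientations are given as a rotation vector (axis times angle).
In Python, from plant import monitor, eyes, ticket gives the robot as it stands.
- The arm moves only by the tool arm_command, never from a script. Its argument "deltas" is a list that holds one entry, the list of rows, each a list of 6 numbers: the shift along the world's x, y, z in cm, then the turn, a rotation vector about the world's x, y, z in degrees. In form: [[[tx, ty, tz, rx, ry, rz], ...]]. A call has 1 to 12 rows; each row shifts and turns the commanded pose from where the row before left it; what a row does not reach is not made up. A row lasts 1/12 s, in which the tool goes at most 41.7 mm and 7.16 degrees, less where a joint would pass 70% of its speed; a pose out of reach is approached as far as the arm can. A call is refused whole if a number of a shift passes 4.17 or a number of a turn 7.16, either way. A call with a gripper value outside its range is refused whole. "gripper" is the opening, from -1 (shut) to 1 (fully open), set as the call begins (left out, the last holds). The fingers move at their own pace and stop on an object; "squeeze" is the grip in N (left out, the last holds). Time passes only in rows, so rows that do not move let the fingers close. It gives the time, the measured TCP pose, the force, the opening and the grip force at its end, in the units of the state.
- monitor.read_state(): the state, without advancing time (a new reading comes with each control period).
- eyes.read_camera(name): name is "scene" or "side" or "wrist"; returns the picture (384x512x3 uint8, blue, green, red); there is no depth.
- eyes.camera_model(name): a dict with "fx", "fy", "cx", "cy" (pixels), "rvec" (rotation vector, rad) and "tvec" (3), from world to camera coordinates, as OpenCV has them. Camera axes: x right, y down, z forward; pixel columns grow to the right and rows downward; lengths in m; the calibration is good to about 2 mm. A picture is of the moment at which its call begins: read the wrist's pose just before it. camera_model takes no time and is no camera call; for the wrist camera it gives the pose at the moment of the call.
- ticket.close_job(): hands the job in; it is judged then, once.
The state is a dict: "t": time; "q": joint angles; "dq": joint speeds; "joint_torque": joint torques, N m; "tool_pos": TCP position; "orientation": TCP orientation; "force": force on the tool from outside, world axes, zero at the start; "wrist_torque": the same for the moment, N m; "opening": finger opening in m; "gripper_force": force on a finger pad.
Only numpy, scipy, OpenCV 4.12 (cv2) and the standard library are available. Lean on these libraries where they do the work, as an engineer would, in place of code of your own. Each camera call takes 0.05 s, during which the arm holds its last target. There are 200 camera calls.

### The job

Raise the recipe card so that I can read it: press the button on the foot of the card stand so that its post springs free, then take the wooden knob on top and draw the telescoping post out past its first stop, all the way to its second. It sinks again if you let go, so finish still gripping the knob with the post fully out; leave the things around the stand where they are.

Things in the scene. Friction and masses are not known exactly. Their poses are not given: they have to be found in the camera images.
- card_stand: Recipe-card stand fixed to the worktop, upright. Origin: on the post's axis at worktop height; z up. Wooden foot 92 (x) x 200 (y) x 16 high, from y = -60 to +140. At x = y = 0 a steel tube, 33 across (collar 39), to z = 113, holds the two-stage post. At y = +105 a wooden pod 46 wide, 40 high, has the round button in its top. The card hangs on the -x side.
- button_top (a point): Centre of the top face of the round steel release button, 28 mm across; 51 mm above the worktop when not pressed; moves down with it.
- release_button (a joint): Button travel: 0 up, 0.006 m fully down (3 to 4 N); it springs back when let go. From about 0.004 it frees the post, which jumps up about 14 mm and stays free after the button is let go. Until then the latched post cannot be pulled out.
- post_upper (a joint): How far the upper stage (17 mm steel rod that carries the head) is drawn out of the lower stage: 0 home and latched, about 0.014 sprung free, 0.060 m at its end stop, which is the post's first stop. It moves straight up and comes out first.
- post_lower (a joint): How far the lower stage (26 mm aluminium sleeve) is drawn out of the outer tube: 0 home, 0.060 m at its end stop, which is the post's second stop. It is drawn along when the upper stage is at its stop.
- card_head: Head on the upper stage: wooden clip bar (64 along y, 36 along x, top at 134 when home), paper card 90 wide x 66 high x 3 hanging from it at x = -25, and above it a round wooden knob 28 across, straight from 150 to 180, top 183. Origin on the post's axis, at the worktop when home, 120 higher when fully out. With the post 0.2 to 0.35 kg; drawing it up takes 2 to 6 N; it sinks if let go.
- knob_grip (a point): Point on the knob's axis at the height to grip it, 165 mm above the worktop when home, 285 mm when fully out; rises with the head.
- spice_tin: small upright spice tin, 46 mm across and 48 high, pale with a grey lid; origin at the centre of its underside. Bystander, loose.
- walnut_1: walnut in its shell, 38x33x28; origin at its underside. Bystander, loose.
- walnut_2: another walnut, behind the stand, 38x34x29; origin at its underside. Bystander, loose.
- cinnamon: bundle of cinnamon sticks, 39x101x25, long side along its y; origin at the centre of its underside. Bystander, loose.
- turned_bowl: dark wooden bowl, 180 across, 52 high; origin at the centre of its underside. Bystander, loose.

How it is judged:
On the way, in this order (a step that is already met when the one before it is completed fails the run):
1. the release button is pressed down (value of joint release_button above 0.003 m).
2. the upper stage is drawn out to the first stop by the gripper (value of joint post_upper above 0.053 m and contact force between the fingers and card_head above 1 N).
At the end, for the whole second after the job is handed in: Both stages of the post are within 5 mm of their end stops (0.060 m each), the head is at rest (under 20 mm/s) and still held by the fingers (over 3 N of contact), and the five loose bystanders are within 30 mm of where they stood (value of joint each of post_upper, post_lower above 0.055 m and contact force between the fingers and card_head above 3 N and linear speed of card_head below 0.02 m/s and distance of each of spice_tin, walnut_1, walnut_2, cinnamon, turned_bowl from where it was at the start of the episode below 0.03 m); the arm keeps its last pose, push and grip.
It fails at once if a bystander is pushed 30 mm or more from its place (distance of any of spice_tin, walnut_1, walnut_2, cinnamon, turned_bowl from where it was at the start of the episode above 0.03 m).
It also fails if it takes over 42 s, if anything falls off the work surface, if the arm or the gripper's body presses on something with over 40 N, if the wrist force passes 120 N, or if a joint passes its speed limit or range.

## Working session

There is one attempt and no reset: what is moved stays moved. The work goes in short steps, Python scripts to look and compute and a tool call to move; the robot and the scene stay as the last step left them, time stands still between calls to the robot, and variables do not carry over. Pictures are saved under pics/ and viewed, at most 10 in all, crops included, and the job is handed in when it is done.

Besides the shell and the picture viewer there is one more tool, called after "Emit:" as name([rows], argument=value, ...), one row to a line, values as JSON. arm_command: Moves the arm, as the interface text tells. Its arguments: {"type":"object","properties":{"deltas":{"type":"array"},"gripper":{"type":"number"},"squeeze":{"type":"number"}},"required":["deltas"]}

```bash
mkdir -p pics; python3 - <<'E'
from plant import monitor, eyes
import cv2,numpy as np
s=monitor.read_state();print(s['t'],s['tool_pos'],s['orientation'],s['opening'])
for n in ['scene','side']:
    cv2.imwrite(f'pics/{n}0.png',cv2.resize(eyes.read_camera(n),(800,600),interpolation=cv2.INTER_CUBIC)); 
    m=eyes.camera_model(n); R=cv2.Rodrigues(np.array(m['rvec']))[0]; print(n,m['fx'],-R.T@np.array(m['tvec']).ravel(),R[2])
E
```

```text
0.0 [0.21268146 0.56042554 0.21757936] [-5.66654916e-01 -3.08958555e+00  2.82623613e-03] 0.09317258466647826
scene 371.88324325652695 [ 0.24361264 -0.84271221  0.69844583] [ 0.34947213  0.71511315 -0.60537791]
side 391.6054203746924 [0.45698714 0.6823491  0.52950658] [ 0.12822865 -0.88973552 -0.43809602]
```

View pics/scene0.png

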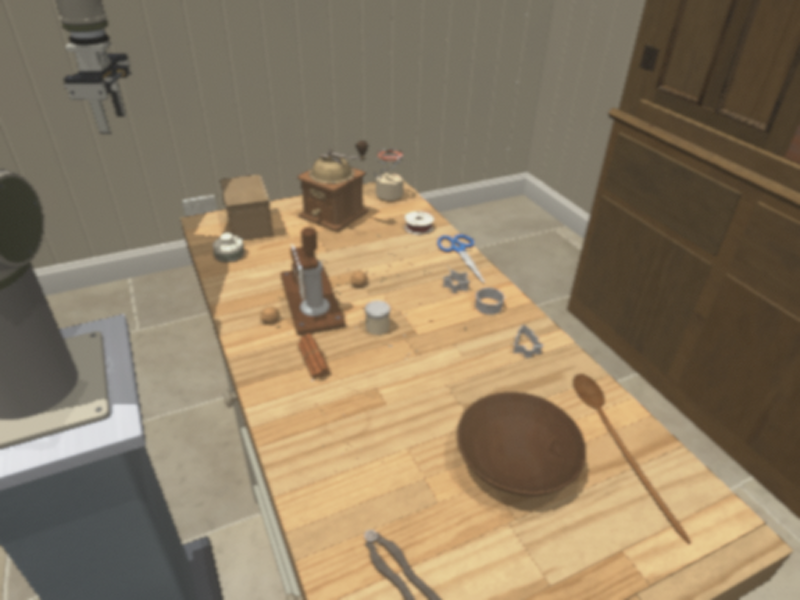

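View pics/side0.png

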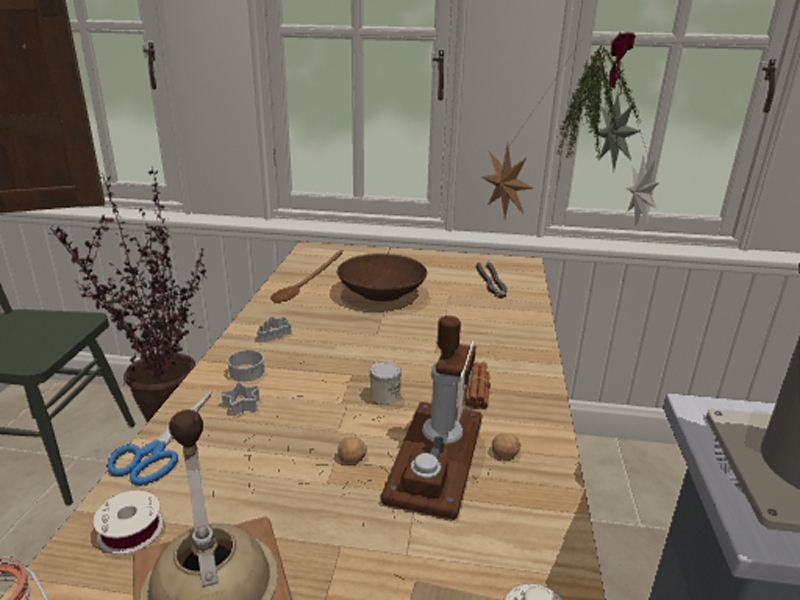

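The scene view shows the stand around (312,290), with the knob near (309,238). In the side view, the button is at (426,462) and the knob top at (449,320). The tin, walnuts and cinnamon stand close around it. I'll take enlarged crops next.

```bash
python3 - <<'E'
from plant import eyes
import cv2,numpy as np
a=eyes.read_camera('side')[195:340,240:330]; b=eyes.read_camera('scene')[140:225,160:260]
a=cv2.resize(a,None,fx=4,fy=4,interpolation=cv2.INTER_CUBIC)
b=cv2.resize(b,None,fx=4,fy=4,interpolation=cv2.INTER_CUBIC)
c=np.zeros((580,800,3),np.uint8); c[:,:360]=a; c[:340,400:800]=b
cv2.imwrite('pics/c1.png',c)
E
```

```text
(no output)
```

View pics/c1.png

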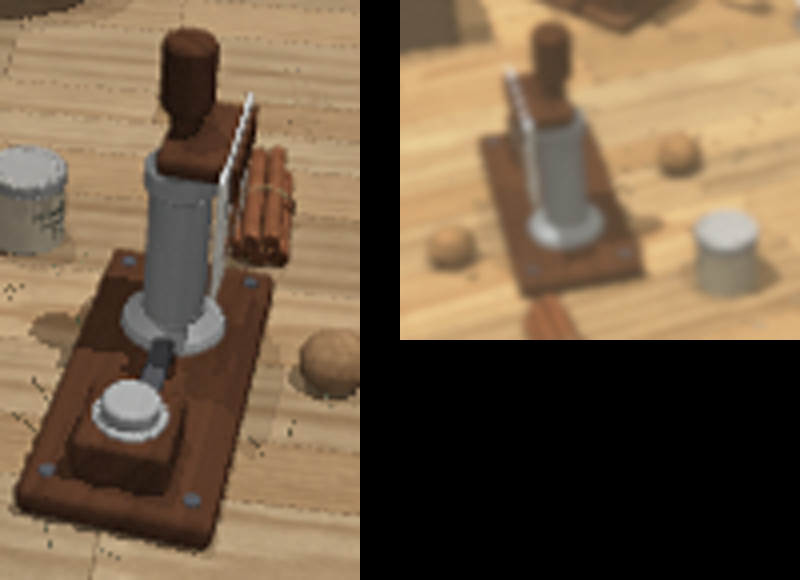

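```bash
cat > h.py <<'E'
import cv2,numpy as np
from plant import eyes
def proj(n,P):
    m=eyes.camera_model(n); K=np.array([[m['fx'],0,m['cx']],[0,m['fy'],m['cy']],[0,0,1]])
    return cv2.projectPoints(np.array(P,float),np.array(m['rvec'],float),np.array(m['tvec'],float),K,None)[0][:,0]
def onplane(n,uv,z):
    m=eyes.camera_model(n); R=cv2.Rodrigues(np.array(m['rvec'],float))[0]
    C=-R.T@np.array(m['tvec'],float).ravel()
    d=R.T@np.array([(uv[0]-m['cx'])/m['fx'],(uv[1]-m['cy'])/m['fy'],1]); return C+d*(z-C[2])/d[2]
E
python3 - <<'E'
from h import *
from scipy.optimize import least_squares
S=[(130,397,0,105,51),(190,41,0,0,181),(18,492,46,140,16),(212,537,-46,140,16),(272,283,-46,-60,16),(115,252,46,-60,16)]
C=[(152,31,0,0,181),(240,268,46,-60,16),(125,285,-46,-60,16),(82,138,-46,140,16)]
S=np.array(S,float);C=np.array(C,float)
us=(S[:,:2]+.5)/4-.5+[240,195]; uc=(C[:,:2]+.5)/4-.5+[160,140]
print(onplane('side',us[0],.051),onplane('side',us[1],.181),onplane('scene',uc[0],.181))
def T(p,L):
    c,s=np.cos(p[2]),np.sin(p[2]); return np.c_[p[0]+(c*L[:,0]-s*L[:,1])/1e3,p[1]+(s*L[:,0]+c*L[:,1])/1e3,L[:,2]/1e3]
f=lambda p:np.r_[proj('side',T(p,S[:,2:]))-us,proj('scene',T(p,C[:,2:]))-uc].ravel()
r=least_squares(f,[.45,.1,0],loss='soft_l1')
print(r.x,np.degrees(r.x[2]));print(f(r.x).reshape(-1,2).round(1))
print(T(r.x,np.array([[0,105,51],[0,0,165]])))
# bystanders
for n,(u,v),z in [('side',(385*.64,370*.64),.048),('side',(351*.64,450*.64),.014),('side',(506*.64,446*.64),.014),('side',(479*.64,384*.64),.02)]: print(onplane(n,(u,v),z).round(3))
E
```

```text
[0.49542978 0.1173817  0.051     ] [0.48247789 0.01033428 0.181     ] [0.4827934  0.01494918 0.181     ]
[ 0.48213333  0.01502914 -0.12035161] -6.89563934643514
[[ 0.3  0.7]
 [ 0.   1.1]
 [-1.5 -0.3]
 [ 0.1 -0.9]
 [ 0.9 -2.4]
 [-0.4 -1.6]
 [-0.2  0. ]
 [ 1.7 -1.8]
 [-1.2 -0.2]
 [-1.5 -1.6]]
[[0.49473977 0.11926962 0.051     ]
 [0.48213333 0.01502914 0.165     ]]
[ 0.574 -0.071  0.048]
[0.594 0.072 0.014]
[0.397 0.03  0.014]
[ 0.435 -0.101  0.02 ]
```

Emit:
arm_command([
  [[0,0,3,0,0,0],[0,0,3,0,0,0],[2,-3.1,0,0,0,-6],[2,-3.1,0,0,0,-6],[2,-3.1,0,0,0,-6],[2,-3.1,0,0,0,-6],[2,-3.1,0,0,0,-6],[2,-3.1,0,0,0,-6],[2,-3.1,0,0,0,-6],[2,-3.1,0,0,0,-6],[2,-3.1,0,0,0,-6],[2,-3.1,0,0,0,-6]],
], gripper=-1, squeeze=10)

```text
t: 1.2
tool_pos: [0.4135, 0.2493, 0.2786]
orientation: [2.042, 2.387, 0.0]
force: [0.2, -0.4, -0.4]
opening: 0.0177
gripper_force: 0.0
```

Emit:
arm_command([
  [[2,-3.1,0,0,0,-6],[2,-3.1,-1,0,0,-6],[2,-3.1,-2,0,0,-4],[2,-3.1,-3,0,0,0],[0.2,-0.7,-3,0,0,0],[0,0,-3,0,0,0],[0,0,0,0,0,0],[0,0,0,0,0,0]],
])

```text
t: 1.87
tool_pos: [0.4907, 0.1237, 0.161]
orientation: [-2.348, -2.084, 0.006]
force: [0.0, -0.8, -0.0]
opening: 0.0006
gripper_force: 0.0
```

Emit:
arm_command([
  [[0.4,-0.4,-3,0,0,0],[0,0,-3,0,0,0],[0,0,-3,0,0,0],[0,0,-1,0,0,0],[0,0,0,0,0,0],[0,0,0,0,0,0]],
])

```text
t: 2.37
tool_pos: [0.4973, 0.1206, 0.0645]
orientation: [2.348, 2.086, 0.002]
force: [0.3, -1.2, 0.5]
opening: 0.0007
gripper_force: 0.0
```

```bash
python3 - <<'E'
from plant import eyes
import cv2
cv2.imwrite('pics/c2.png',cv2.resize(eyes.read_camera('side')[170:340,200:400],None,fx=3,fy=3,interpolation=cv2.INTER_CUBIC))
E
```

```text
(no output)
```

View pics/c2.png

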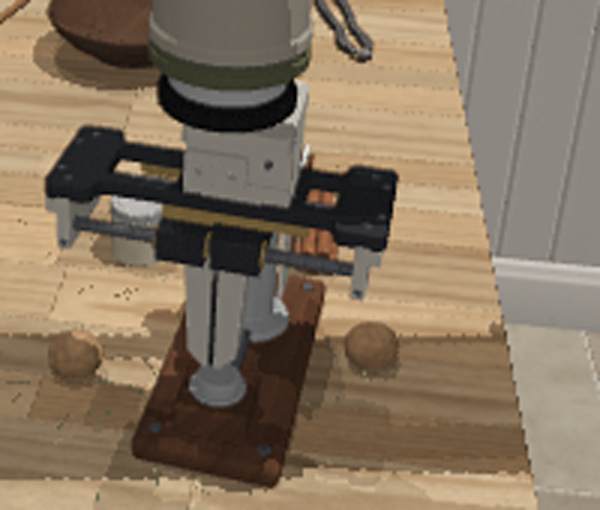

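The fingertips (215,365) are right above the button (217,383), so I'll press.

Emit:
arm_command([
  [[-0.2,-0.1,-0.8,0,0,0],[0,0,-0.6,0,0,0],[0,0,-0.3,0,0,0],[0,0,-0.2,0,0,0],[0,0,-0.1,0,0,0],[0,0,0,0,0,0],[0,0,0,0,0,0]],
])

```text
t: 3.0
tool_pos: [0.4989, 0.1196, 0.047]
orientation: [2.345, 2.082, 0.012]
force: [1.6, -0.6, 9.8]
opening: 0.0005
gripper_force: 5.5
```

Emit:
arm_command([
  [[0,0,-0.2,0,0,0],[0,0,0,0,0,0],[0,0,0,0,0,0]],
])

```text
t: 3.25
tool_pos: [0.5018, 0.1199, 0.0475]
orientation: [2.343, 2.08, 0.02]
force: [1.6, -0.1, 9.7]
opening: 0.0003
gripper_force: 5.2
```

```bash
python3 - <<'E'
from plant import eyes
import cv2
cv2.imwrite('pics/c3.png',cv2.resize(eyes.read_camera('scene')[110:250,130:290],None,fx=4,fy=4,interpolation=cv2.INTER_CUBIC))
E
```

```text
(no output)
```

View pics/c3.png

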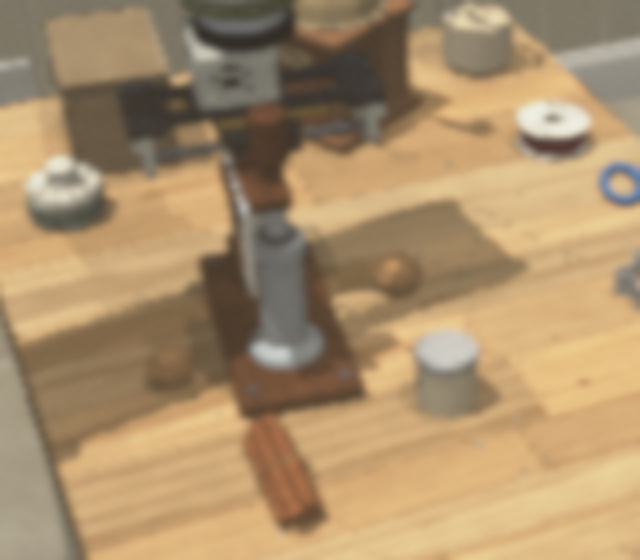

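The rod now shows between the bar and tube around (280,225), so the post has sprung free. I'll lift and turn for the knob.

Emit:
arm_command([
  [[0,0,2,0,0,0],[0,0,4,0,0,0],[0,0,4,0,0,7],[0,0,4,0,0,7],[0,0,4,0,0,7],[0,0,2,0,0,7],[0,0,0,0,0,7],[0,0,0,0,0,7],[-0.4,-2,0,0,0,7],[-0.4,-2,0,0,0,7],[-0.4,-2,0,0,0,7],[-0.4,-2,0,0,0,7]],
], gripper=1)

```text
t: 4.3
tool_pos: [0.4779, 0.0383, 0.2404]
orientation: [-0.718, -3.058, 0.0]
force: [-0.2, 0.1, 0.2]
opening: 0.076
gripper_force: 0.0
```

Emit:
arm_command([
  [[0,-2,0,0,0,7],[0,0,0,0,0,7],[0,0,0,0,0,6],[0,0,0,0,0,0],[0,0,0,0,0,0],[0,0,0,0,0,0]],
])

```text
t: 4.8
tool_pos: [0.4782, 0.0192, 0.2404]
orientation: [-0.191, -3.136, -0.0]
force: [0.0, 0.3, 0.0]
opening: 0.0932
gripper_force: 0.0
```

Emit:
arm_command([
  [[0.4,-0.5,0,0,0,0],[0,0,-2,0,0,0],[0,0,-2,0,0,0],[0,0,-2,0,0,0],[0,0,-1.6,0,0,0],[0,0,0,0,0,0],[0,0,0,0,0,0]],
])

```text
t: 5.38
tool_pos: [0.4817, 0.014, 0.1638]
orientation: [-0.187, -3.134, 0.0]
force: [-0.3, 0.0, 0.8]
opening: 0.0933
gripper_force: 0.0
```

```bash
python3 - <<'E'
from plant import eyes
import cv2,numpy as np
a=cv2.resize(eyes.read_camera('side')[170:340,220:370],None,fx=3,fy=3,interpolation=cv2.INTER_CUBIC)
b=cv2.resize(eyes.read_camera('scene')[100:240,150:250],None,fx=3.5,fy=3.5,interpolation=cv2.INTER_CUBIC)
c=np.zeros((510,800,3),np.uint8);c[:,:450]=a;c[:490,450:]=b
cv2.imwrite('pics/c4.png',c)
E
```

```text
(no output)
```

View pics/c4.png

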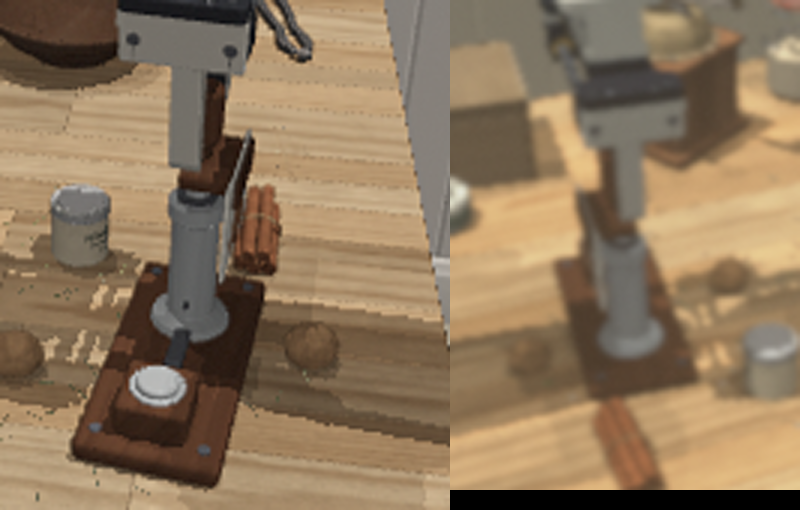

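```bash
python3 - <<'E'
from h import *
ax=np.array([.4821,.015,0]); ex=np.array([.993,-.12,0]); ey=np.array([.12,.993,0]); z=np.array([0,0,1])
for n,o,k,off in [('side',(220,170),3,0),('scene',(150,100),3.5,450)]:
    P=[ax+.18*z,ax+.18*z-.014*ex,ax+.18*z+.014*ex]
    t=np.array([.4817,.014,0]); s=1 if n=='side' else -1
    P+=[t+s*.064*ey+.1638*z+d*ex for d in (0,-.0075,.0075)]
    u=(proj(n,P)-o)*k; u[:,0]+=off; print(n,u.round(0).tolist())
E
```

```text
side [[201.0, 109.0], [223.0, 112.0], [180.0, 106.0], [181.0, 180.0], [193.0, 182.0], [168.0, 179.0]]
scene [[616.0, 167.0], [598.0, 170.0], [634.0, 165.0], [634.0, 229.0], [624.0, 230.0], [644.0, 227.0]]
```

The knob edges match the prediction in both views (224 against 223, 600 against 598), so I'll grip.

Emit:
arm_command([
  [[0,0,0,0,0,0],[0,0,0,0,0,0],[0,0,0,0,0,0],[0,0,0,0,0,0],[0,0,0,0,0,0],[0,0,0,0,0,0],[0,0,0,0,0,0],[0,0,0,0,0,0],[0,0,0,0,0,0],[0,0,0,0,0,0]],
], gripper=-1, squeeze=35)

```text
t: 6.32
tool_pos: [0.4823, 0.014, 0.1645]
orientation: [-0.186, -3.136, -0.0]
force: [0.4, 0.1, 0.1]
opening: 0.0304
gripper_force: 0.0
```

Emit:
arm_command([
  [[0,0,0,0,0,0],[0,0,0,0,0,0],[0,0,0,0,0,0],[0,0,0,0,0,0],[0,0,0,0,0,0]],
])

```text
t: 6.73
tool_pos: [0.4823, 0.014, 0.1644]
orientation: [0.186, 3.136, 0.0]
force: [1.8, 0.8, -2.3]
opening: 0.027
gripper_force: 35.0
```

Emit:
arm_command([
  [[0,0,0.3,0,0,0],[0,0,0.5,0,0,0],[0,0,0.5,0,0,0],[0,0,0.5,0,0,0],[0,0,0.5,0,0,0],[0,0,0.5,0,0,0],[0,0,0.5,0,0,0],[0,0,0.5,0,0,0],[0,0,0.5,0,0,0],[0,0,0.2,0,0,0],[0,0,0,0,0,0],[0,0,0,0,0,0]],
])

```text
t: 7.73
tool_pos: [0.4823, 0.014, 0.2096]
orientation: [0.186, 3.136, 0.0]
force: [0.4, -0.2, -0.6]
opening: 0.0273
gripper_force: 35.0
```

Emit:
arm_command([
  [[0,0,0.3,0,0,0],[0,0,0.5,0,0,0],[0,0,0.5,0,0,0],[0,0,0.5,0,0,0],[0,0,0.5,0,0,0],[0,0,0.5,0,0,0],[0,0,0.5,0,0,0],[0,0,0.5,0,0,0],[0,0,0.5,0,0,0],[0,0,0.5,0,0,0],[0,0,0.3,0,0,0],[0,0,0,0,0,0]],
])

```text
t: 8.73
tool_pos: [0.4825, 0.014, 0.2615]
orientation: [0.186, 3.135, -0.0]
force: [0.0, 1.2, -2.4]
opening: 0.0272
gripper_force: 35.0
```

Emit:
arm_command([
  [[0,0,0.3,0,0,0],[0,0,0.3,0,0,0],[0,0,0.2,0,0,0],[0,0,0,0,0,0],[0,0,0,0,0,0]],
])

```text
t: 9.15
tool_pos: [0.4823, 0.014, 0.2687]
orientation: [0.186, 3.136, -0.0]
force: [1.1, 0.2, -1.5]
opening: 0.0274
gripper_force: 35.0
```

Emit:
arm_command([
  [[0,0,0.2,0,0,0],[0,0,0.1,0,0,0],[0,0,0,0,0,0],[0,0,0,0,0,0]],
])

```text
t: 9.48
tool_pos: [0.4819, 0.014, 0.2703]
orientation: [-0.186, -3.134, -0.0]
force: [4.0, 1.2, -12.6]
opening: 0.0277
gripper_force: 35.0
```

```bash
python3 - <<'E'
from plant import eyes
import cv2,numpy as np
a=cv2.resize(eyes.read_camera('side')[130:330,220:370],None,fx=3,fy=3,interpolation=cv2.INTER_CUBIC)
b=cv2.resize(eyes.read_camera('scene')[80:240,150:250],None,fx=3.5,fy=3.5,interpolation=cv2.INTER_CUBIC)
c=np.zeros((600,800,3),np.uint8);c[:,:450]=a;c[:560,450:]=b
cv2.imwrite('pics/c5.png',c)
E
```

```text
(no output)
```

View pics/c5.png

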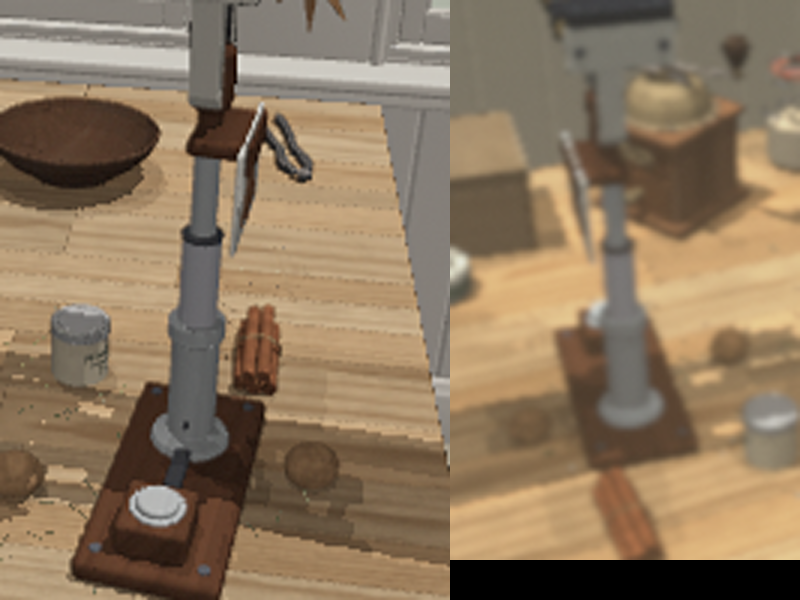

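Both stages are fully out: the sleeve shows below the dark ring at (203,235), the total rise is 106 mm, and the pull jumped to 12.6 N at the stop. The bystanders haven't moved. I'll let it settle and hand in.

Emit:
arm_command([
  [[0,0,0,0,0,0],[0,0,0,0,0,0],[0,0,0,0,0,0],[0,0,0,0,0,0],[0,0,0,0,0,0],[0,0,0,0,0,0]],
])

```text
t: 10.08
tool_pos: [0.4818, 0.014, 0.2705]
orientation: [-0.186, -3.134, -0.0]
force: [4.2, -0.2, -24.5]
opening: 0.0274
gripper_force: 35.0
```

```bash
python3 -c "
from plant import monitor,ticket
s=monitor.read_state();print(s['tool_pos'],s['force'],s['gripper_force'])
print(ticket.close_job())"
```

```text
[0.48181898 0.01404595 0.27050061] [  4.16369706  -0.16562618 -24.5438946 ] 34.994178023189306
the job is handed in; nothing more can be done
None
```

The job is handed in at about 10 s: I pressed the button, drew the post out to its second stop (106 mm rise, firm pull at the end) and left the gripper holding the knob at 35 N, with the things around the stand unmoved in the last pictures; the hand-in gave no verdict.

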